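Mix the planting pebbles

ROBOT

A 6-joint arm with a two-finger parallel gripper is mounted at the origin on the work surface. World frame = base frame: x ahead of the robot, y to its left, z up, the work surface at z = 0. Lengths are in m, angles in degrees, forces in N, time in s.
With the tool pointing down it reaches from about 0.375 to 0.9 m from the base axis. Payload 3.1 kg.
Tool frame: the origin (TCP) lies between the finger pads; the fingertips stand 11 mm ahead of it and the grasp point (between the pads) lies 8 mm behind it; z points along the fingers, y is the line along which they close (so a half turn about z gives the same grasp; the last joint's range is limited). The gripper opens to 87 mm and grips with 3 to 60 N. Pads are 19 mm wide; open, the fingers measure 117 mm over their backs; the gripper's body (75 mm by 190 mm) begins 51 mm behind the grasp point.
Start: joints at [-83.279, 30.224, 82.088, -0, 67.689, -10.227], TCP at [0.182, -0.598, 0.234] pointing down, gripper open.
Joint ranges: [-176.69, 176.69], [-43.24, 126.21], [12.49, 139.97], [-82, 262], [0, 151.66], [-163.58, 163.58]. Speed limits (degrees/s): [159.86, 159.86, 180, 180, 180, 180].

INTERFACE

Orientations are given as a 3x3 rotation matrix whose columns are the frame's x, y, z axes.
In Python, from rig import bot gives the robot as it stands.
- The arm moves only by the tool apply_moves, never from a script. Its argument "steps" is a list that holds one entry, the list of rows, each a list of 7 numbers: the shift along the tool's x, y, z in cm, then the turn, a rotation vector about the tool's x, y, z in degrees, then the gripper command: -1 is shut, 1 is fully open, values between are in proportion. In form: [[[dx, dy, dz, rx, ry, rz, jaw], ...]]. A call has 1 to 20 rows; each row is the pose to reach, as a shift and turn from the pose commanded when the call began, along the tool's axes at that moment; what a row does not reach only later rows make up. A row lasts 1/8 s, in which the tool goes at most 62.5 mm and 10.7 degrees, less where a joint would pass 70% of its speed; a pose out of reach is approached as far as the arm can. A call with a gripper value outside its range is refused whole. The fingers move at their own pace and stop on an object; the grip force is fixed at half the most. Time passes only in rows, so rows that repeat a pose let the fingers close. It gives the time, the measured TCP pose, the force, the opening and the grip force at its end, in the units of the state.
- bot.read_state(): the state, without advancing time (a new reading comes with each control period).
- bot.capture(name): name is "side" or "top"; returns the picture (420x560x3 uint8, blue, green, red); there is no depth.
- bot.camera_model(name): a dict with "intrinsics" (3x3 intrinsics, pixels), "k1" (the pictures are not rectified: a ray, as slopes to the right and down, at radius r is drawn at 1 + k1 r^2 times it, then the intrinsics apply), "R" (3x3) and "t" (3): a world point X has camera coordinates R X + t. Camera axes: x right, y down, z forward; pixel columns grow to the right and rows downward; lengths in m; the calibration is good to about 2 mm. A picture is of the moment at which its call begins. camera_model takes no time and is no camera call.
- bot.hand_in(): hands the job in; it is judged then, once.
The state is a dict: "time_s": time; "joint_positions": joint angles; "qvel": joint speeds; "tau": joint torques, N m; "position": TCP position; "tcp_rot": TCP orientation; "force": force on the tool from outside, world axes, zero at the start; "moment": the same for the moment, N m; "opening": opening from 0.0 (shut) to 1.0 (fully open); "grasp_force": force on a finger pad.
Only numpy, scipy, OpenCV 4.12 (cv2) and the standard library are available. Lean on these libraries where they do the work, as an engineer would, in place of code of your own. Each camera call takes 0.05 s, during which the arm holds its last target. There are 200 camera calls.

TASK

I am mixing pebbles for the plant pots: take the wooden stick out of its jar and stir the blue pot until the white and the terracotta pebbles are mixed through, so that every pebble has at least one of the other colour beside it, with a gap of no more than a finger's width (20 mm). Move the pebbles only with the stick, keep them all in the pot, and leave the mug and the succulent alone. Then stand the stick back in its jar, tip down.

Things in the scene. Friction and masses are not known exactly. Their poses are not given: they have to be found in the camera images.
- pot: Dark-blue straight-sided stoneware pot, held fast to the desk by a rubber foot: 149 mm across the lip, 56 mm high, inside 132 mm across, flat inner floor 8 mm above the desk. A stick kept upright within 7 mm of the side pushes pebbles round without wedging them against it. Origin: centre of its underside, z up; at the start x points from the clay pebbles to the white ones.
- jar: Small grey-green ceramic jar, fixed to the desk: 43 mm across, 62 mm high, inside 33 to 36 mm across, inner floor 6 mm above the desk. Origin: centre of its underside, z up. At the start the stick stands in it, leaning on the rim on the jar's +x side (roughly away from the robot), 22 degrees from upright.
- stick: Wooden stirring stick, 128 mm long, 30 g. Upper 58 mm: flat handle, 12 mm thick (along y) and 21 mm wide (along z), rounded edges; lower 70 mm: round, 12 mm across, rounded tip. Origin: where the two meet, on the centre line; +x runs along the stick to its lower tip (tip at +70 mm, handle end at -58 mm); y is level at the start.
- stick_grip (a point): On the handle's centre line, 33 mm from the handle's end and 95 mm from the tip; at the start about 94 mm above the desk and 24 mm from the jar's axis. Axes as the stick's.
- stick_tip (a point): Lower tip of the stick, on the centre line. Axes as the stick's.
- mug: White mug, 78 mm across, 92 mm high, standing on a dark wooden coaster (bystander). Origin: centre of its underside.
- succulent: Succulent in a white planter, 80 mm across, planter 68 mm high, about 105 mm with its leaves (bystander). Origin: centre of its underside.
- white1: White pumice pebble, nearly round, 27 mm across, 12 g, loose in the pot. Origin: its centre.
- white2: White pumice pebble, nearly round, 27 mm across, 12 g, loose in the pot. Origin: its centre.
- white3: White pumice pebble, nearly round, 27 mm across, 12 g, loose in the pot. Origin: its centre.
- white4: White pumice pebble, nearly round, 27 mm across, 12 g, loose in the pot. Origin: its centre.
- white5: White pumice pebble, nearly round, 27 mm across, 12 g, loose in the pot. Origin: its centre.
- clay1: Terracotta-coloured clay pebble, nearly round, 27 mm across, 12 g, loose in the pot. Origin: its centre.
- clay2: Terracotta-coloured clay pebble, nearly round, 27 mm across, 12 g, loose in the pot. Origin: its centre.
- clay3: Terracotta-coloured clay pebble, nearly round, 27 mm across, 12 g, loose in the pot. Origin: its centre.
- clay4: Terracotta-coloured clay pebble, nearly round, 27 mm across, 12 g, loose in the pot. Origin: its centre.
- clay5: Terracotta-coloured clay pebble, nearly round, 27 mm across, 12 g, loose in the pot. Origin: its centre.

How it is judged:
By the outcome, as a careful person would: the job done as asked, in the order asked, and still so for the second after the job is handed in, with the robot touching nothing.
It also fails if it takes over 72 s, if anything falls off the work surface, if the arm or the gripper's body presses on something with over 40 N, if the wrist force passes 120 N, or if a joint passes its speed limit or range.

## Working session

There is one attempt and no reset: what is moved stays moved. The work goes in short steps, Python scripts to look and compute and a tool call to move; the robot and the scene stay as the last step left them, time stands still between calls to the robot, and variables do not carry over. Pictures are saved under pics/ and viewed, at most 10 in all, crops included, and the job is handed in when it is done.

Besides the shell and the picture viewer there is one more tool, called after "Emit:" by a JSON object that holds its "op" and its "data". apply_moves: Moves the arm, as the interface text tells. Its arguments: {"type":"object","properties":{"steps":{"type":"array","items":{"type":"array","items":{"type":"array","items":{"type":"number"}}}}},"required":["steps"]}

```bash
mkdir -p pics; ls; python3 - <<'E'
from rig import bot
import cv2,numpy as np
np.set_printoptions(precision=4,suppress=True)
for n in("top","side"):
    cv2.imwrite(f"pics/{n}0.png",bot.capture(n)); m=bot.camera_model(n); print(n,m)
s=bot.read_state();print(s["time_s"],s["position"],s["tcp_rot"],s["opening"])
E
```

```text
pics
top {'intrinsics': array([[491.8337,   0.    , 281.2599],
       [  0.    , 491.8337, 208.6607],
       [  0.    ,   0.    ,   1.    ]]), 'k1': -0.0870392005321152, 'R': array([[-0.0181, -0.9998, -0.0126],
       [-0.9806,  0.0202, -0.1952],
       [ 0.1954,  0.0088, -0.9807]]), 't': array([0.0166, 0.5564, 1.294 ])}
side {'intrinsics': array([[422.959 ,   0.    , 282.2289],
       [  0.    , 422.959 , 210.5476],
       [  0.    ,   0.    ,   1.    ]]), 'k1': -0.08697639830707699, 'R': array([[-0.9683, -0.249 ,  0.0225],
       [-0.1626,  0.5588, -0.8132],
       [ 0.1899, -0.791 , -0.5816]]), 't': array([0.539 , 0.1591, 0.9928])}
0.1 [ 0.1822 -0.5972  0.2327] [[ 0.9566  0.2915 -0.0002]
 [ 0.2915 -0.9566  0.0019]
 [ 0.0003 -0.0019 -1.    ]] 1.0032662243205868
```

View pics/top0.png

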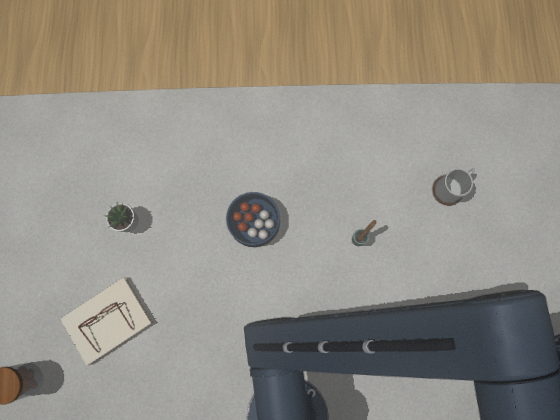

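View pics/side0.png

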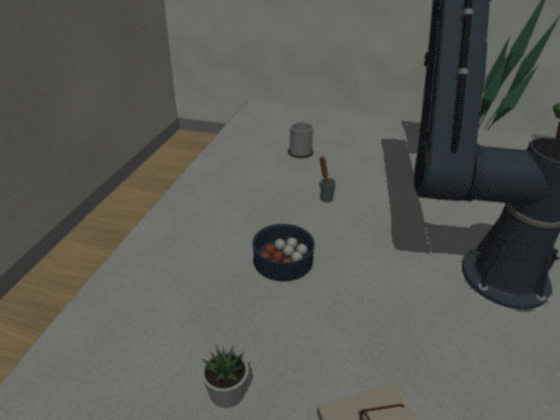

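The top view shows the pot at about (253,219), the jar at about (361,238) with the stick leaning towards (375,223), the mug at (458,185) and the succulent at (120,217). Next I'll write the helper file, take measurements and look at a zoomed crop.

```bash
cat > h.py <<'E'
from rig import bot
import cv2,numpy as np
np.set_printoptions(precision=4,suppress=True)
M={n:bot.camera_model(n) for n in("top","side")}
def ray(n,uv):
    m=M[n];K=m["intrinsics"]
    p=cv2.undistortPoints(np.array([[uv]],float),K,np.array([m["k1"],0,0,0.]))[0,0]
    return -m["R"].T@m["t"], m["R"].T@np.r_[p,1]
def onz(n,uv,z):
    c,d=ray(n,uv); return c+d*(z-c[2])/d[2]
def tri(a,b):
    A=[];B=[]
    for n,uv in(("top",a),("side",b)):
        c,d=ray(n,uv);d=d/np.linalg.norm(d);P=np.eye(3)-np.outer(d,d);A.append(P);B.append(P@c)
    return np.linalg.lstsq(np.vstack(A),np.hstack(B),rcond=None)[0]
def proj(n,X):
    m=M[n]
    return cv2.projectPoints(np.array(X,float).reshape(-1,3),cv2.Rodrigues(m["R"])[0],m["t"],m["intrinsics"],np.array([m["k1"],0,0,0.]))[0][:,0]
def crop(im,u0,v0,w,h,s): return cv2.resize(im[v0:v0+h,u0:u0+w],None,fx=s,fy=s,interpolation=cv2.INTER_CUBIC)
E
python3 - <<'E'
from h import *
t=cv2.imread("pics/top0.png");s=cv2.imread("pics/side0.png")
a=crop(t,220,185,165,70,4.8); b=crop(s,240,140,110,145,4)
a=a[:, :800]; 
cv2.imwrite("pics/a.png",a); cv2.imwrite("pics/b.png",b)
print(onz("top",(253,219),.056),onz("side",(283,241),.056),onz("top",(361,238),.062),onz("side",(327.5,182),.062),tri((375,222),(323,158)))
E
```

```text
[0.5292 0.0835 0.056 ] [0.5353 0.081  0.056 ] [ 0.4701 -0.2078  0.062 ] [ 0.4764 -0.202   0.062 ] [ 0.5019 -0.2379  0.1174]
```

View pics/a.png

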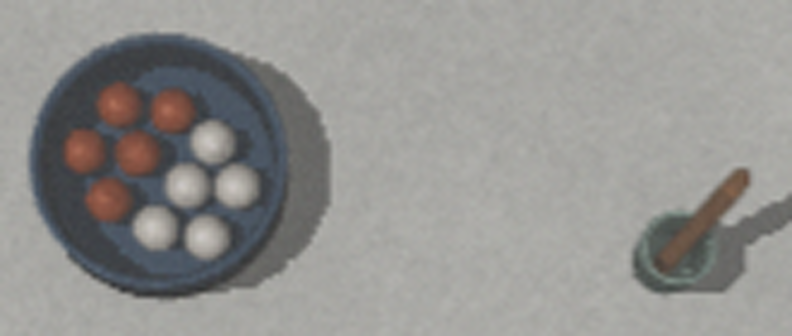

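View pics/b.png

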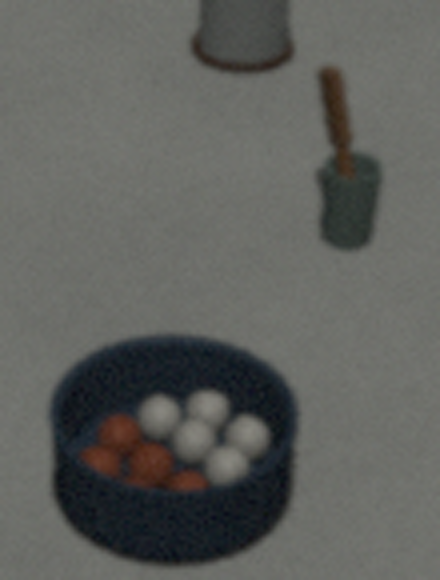

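The top crop shows the clay pebbles at (120,104), (173,110), (85,151), (138,153), (109,200) and the white ones at (213,141), (187,185), (238,185), (155,228), (207,237). The pot lip centre is at about (159,160), the jar rim centre at (676,250) and the handle end at (740,175). The side crop shows the pot lip centre at about (174,411), the jar rim at (349,172) and the handle end at (330,70).

```bash
cat > geo.py <<'E'
from h import *
c=lambda u,v:(220+u/4.8-.4,185+v/4.8-.4); d=lambda u,v:(240+u/4-.4,140+v/4-.4)
print("pot",onz("top",c(159,160),.056),onz("side",d(174,411),.056))
print("jar",onz("top",c(676,250),.062),onz("side",d(349.5,173),.062))
e=tri(c(740,175),d(330,71));print("end",e)
print("end@z.11/.117/.125",[onz("top",c(740,175),z)for z in(.11,.117,.125)])
P=np.array([onz("top",c(*q),.0215)[:2] for q in[(120,104),(173,110),(85,151),(138,153),(109,200),(213,141),(187,185),(238,185),(155,228),(207,237)]])
print(P); D=np.linalg.norm(P[:5,None]-P[None,5:],axis=2)*1e3; print(D.round(0))
E
python3 geo.py
```

```text
pot [0.5322 0.0843 0.056 ] [0.5338 0.0858 0.056 ]
jar [ 0.4737 -0.2065  0.062 ] [ 0.4771 -0.1969  0.062 ]
end [ 0.504  -0.2342  0.1211]
end@z.11/.117/.125 [array([ 0.5076, -0.2361,  0.11  ]), array([ 0.5064, -0.2349,  0.117 ]), array([ 0.5051, -0.2334,  0.125 ])]
[[0.5723 0.1093]
 [0.5681 0.0782]
 [0.5447 0.13  ]
 [0.5428 0.0989]
 [0.5154 0.116 ]
 [0.5491 0.0549]
 [0.5233 0.0704]
 [0.5227 0.0407]
 [0.4983 0.0892]
 [0.4925 0.0591]]
[[59. 63. 85. 77. 94.]
 [30. 45. 59. 71. 78.]
 [75. 63. 92. 62. 88.]
 [44. 35. 62. 46. 64.]
 [70. 46. 76. 32. 61.]]
```

```bash
cat >> h.py <<'E'
from scipy.spatial.transform import Rotation as Ro
def Rt(zd,yd):
    z=np.array(zd,float);z/=np.linalg.norm(z);y=np.array(yd,float);y-=y@z*z;y/=np.linalg.norm(y);return np.c_[np.cross(y,z),y,z]
def row(p,R=None,s=None):
    s=s or bot.read_state();R0=np.array(s["tcp_rot"]);R=R0 if R is None else R
    return np.r_[R0.T@(np.array(p)-s["position"])*100,Ro.from_matrix(R0.T@R).as_rotvec(degrees=True)].round(2)
a=np.radians(-45);l=np.radians(22)
DS=np.array([-np.sin(l)*np.cos(a),-np.sin(l)*np.sin(a),-np.cos(l)])
RS=Rt(DS,[-np.sin(a),np.cos(a),0])
E
python3 - <<'E'
from h import *
g=np.array([.494,-.2235,.094])
for b in(.08,.0): print(row(g+DS*(.008-b),RS))
E
```

```text
[  41.99  -24.26    7.25   22.57   13.45 -116.36]
[  40.58  -26.89   14.67   22.57   13.45 -116.36]
```

Emit:
{"op": "apply_moves", "data": {"steps": [[[42,-24.3,7.3,22.6,13.5,-116.4,1],[42,-24.3,7.3,22.6,13.5,-116.4,1],[42,-24.3,7.3,22.6,13.5,-116.4,1],[42,-24.3,7.3,22.6,13.5,-116.4,1],[42,-24.3,7.3,22.6,13.5,-116.4,1],[42,-24.3,7.3,22.6,13.5,-116.4,1],[42,-24.3,7.3,22.6,13.5,-116.4,1],[42,-24.3,7.3,22.6,13.5,-116.4,1],[42,-24.3,7.3,22.6,13.5,-116.4,1],[42,-24.3,7.3,22.6,13.5,-116.4,1],[42,-24.3,7.3,22.6,13.5,-116.4,1],[42,-24.3,7.3,22.6,13.5,-116.4,1],[42,-24.3,7.3,22.6,13.5,-116.4,1],[42,-24.3,7.3,22.6,13.5,-116.4,1],[42,-24.3,7.3,22.6,13.5,-116.4,1]]]}}

```text
time_s: 1.98
position: [0.5129, -0.2431, 0.1607]
tcp_rot: [[-0.655, 0.707, -0.265], [0.656, 0.707, 0.264], [0.374, -0.001, -0.928]]
force: [0.7, 0.1, 0.2]
opening: 0.999
grasp_force: 0.0
```

```bash
python3 - <<'E'
from h import *
a=bot.capture("top");b=bot.capture("side")
cv2.imwrite("pics/c.png",np.hstack([crop(a,310,180,100,90,4),crop(b,275,110,100,90,4)]))
g=np.array([.494,-.2235,.094])
pts=[g-DS*.033,g,g+DS*.095]
print(proj("top",pts)-[310,180],proj("side",pts)-[275,110])
print(row(g+DS*.008,RS))
E
```

```text
[[63.3367 41.9743]
 [58.2451 47.2556]
 [44.7309 61.2525]] [[46.9306 46.4768]
 [48.6024 57.7578]
 [53.2529 89.3574]]
[ 0.04  0.05  8.01 -0.04  0.06 -0.02]
```

View pics/c.png

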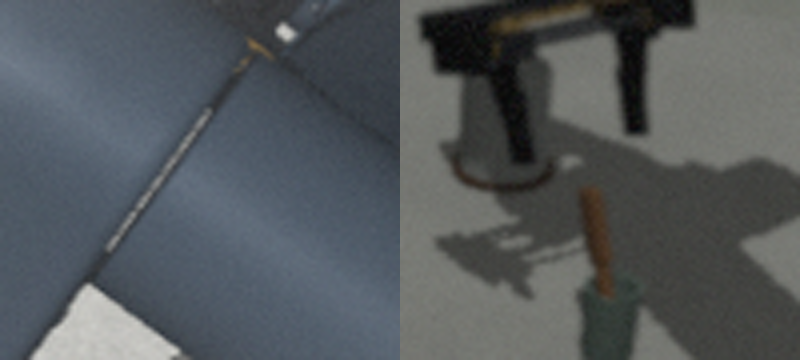

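The side view shows the stick end at (590,190) in the composite, within about 1 px of my prediction, with the fingers straddling it. I'll descend, close and pull out.

Emit:
{"op": "apply_moves", "data": {"steps": [[[0,0,4,0,0,0,1],[0,0,6.5,0,0,0,1],[0,0,8,0,0,0,1],[0,0,8,0,0,0,1],[0,0,8,0,0,0,-1],[0,0,8,0,0,0,-1],[0,0,8,0,0,0,-1],[0,0,8,0,0,0,-1],[0,0,8,0,0,0,-1],[0,0,8,0,0,0,-1]]]}}

```text
time_s: 3.32
position: [0.4919, -0.2218, 0.0864]
tcp_rot: [[-0.656, 0.707, -0.265], [0.656, 0.708, 0.264], [0.374, -0.001, -0.927]]
force: [0.9, -0.1, -0.1]
opening: 0.399
grasp_force: 0.0
```

Emit:
{"op": "apply_moves", "data": {"steps": [[[0,0,0,0,0,0,-1],[0,0,0,0,0,0,-1],[0,0,0,0,0,0,-1],[0,0,0,0,0,0,-1],[0,0,0,0,0,0,-1],[0,0,0,0,0,0,-1]]]}}

```text
time_s: 4.08
position: [0.4919, -0.2219, 0.0863]
tcp_rot: [[-0.656, 0.707, -0.265], [0.656, 0.708, 0.264], [0.374, -0.001, -0.928]]
force: [-0.7, -0.7, -0.7]
opening: 0.138
grasp_force: 30.0
```

Emit:
{"op": "apply_moves", "data": {"steps": [[[0,0,-1,0,0,0,-1],[0,0,-4,0,0,0,-1],[0,0,-8,0,0,0,-1],[0,0,-10,0,0,0,-1],[0,0,-10,0,0,0,-1]]]}}

```text
time_s: 4.7
position: [0.5199, -0.2493, 0.181]
tcp_rot: [[-0.658, 0.707, -0.261], [0.657, 0.707, 0.261], [0.369, 0.0, -0.929]]
force: [-0.7, 0.9, -0.4]
opening: 0.133
grasp_force: 30.0
```

```bash
cat >> h.py <<'E'
POT=np.array([.5325,.085])
RV=Rt([0,0,-1],[np.sqrt(.5),np.sqrt(.5),0])
def detect(im,n="top",draw=None):
    """greedy fit of 5+5 spheres; returns mm in pot coords"""
    g=np.arange(-54,54.1,1.);X,Y=np.meshgrid(g,g,indexing="ij");ok=np.hypot(X,Y)<54
    G=np.c_[X[ok],Y[ok]]
    S=4;big=cv2.resize(im,None,fx=S,fy=S,interpolation=cv2.INTER_LINEAR).astype(float)
    b,gr,r=cv2.split(big);br=(b+gr+r)/3
    red=((r>1.5*b)&(r>60)).astype(np.float32); wh=((br>(110 if n=="top" else 85))&(abs(r-b)<40)).astype(np.float32)
    poly=(proj(n,[[POT[0]+.065*np.cos(t),POT[1]+.065*np.sin(t),.035] for t in np.linspace(0,6.3,60)])*S).astype(np.int32)
    mk=np.zeros(red.shape,np.uint8);cv2.fillPoly(mk,[poly],1)
    out=[]
    W=np.c_[POT+G/1e3,np.full(len(G),.0215)]; px=(proj(n,W)+.5)*S-.5
    rad=S*M[n]["intrinsics"][0,0]*.0132/np.linalg.norm(M[n]["R"]@W[0]+M[n]["t"])
    k=int(rad)+1;yy,xx=np.mgrid[-k:k+1,-k:k+1];disc=(np.hypot(xx,yy)<rad).astype(np.float32);disc/=disc.sum()
    for m in(red,wh):
        m=m*mk
        for _ in range(5):
            sc=cv2.filter2D(m,-1,disc,borderType=cv2.BORDER_CONSTANT)
            v=sc[px[:,1].round().astype(int),px[:,0].round().astype(int)]
            top=v>v.max()-.02; i=np.where(top)[0]; q=G[i]; q=q[np.hypot(*(q-q[0]).T)<8].mean(0)
            out.append(np.r_[q,v.max()])
            c=(proj(n,[[*(POT+q/1e3),.0215]])[0]+.5)*S-.5
            m=m.copy();cv2.circle(m,tuple(int(round(e))for e in c),int(rad*1.1),0,-1)
    return np.array(out)
def report(P):
    print("clay",P[:5].round(2).tolist());print("white",P[5:].round(2).tolist())
    D=np.linalg.norm(P[:5,None,:2]-P[None,5:,:2],axis=2);print("nearest clay",D.min(1).round(0),"white",D.min(0).round(0))
E
python3 - <<'E'
from h import *
for n in("top","side"): report(detect(cv2.imread(f"pics/{n}0.png"),n))
print(row([.5325,.0-.02,.24],RV)); print(row([.5325,.085,.24],RV))
E
```

```text
clay [[-17.2, 32.4, 0.82], [10.25, 14.58, 0.82], [12.38, 45.77, 0.8], [35.0, -6.0, 0.8], [39.4, 25.4, 0.8]]
white [[-34.25, 5.0, 0.93], [-9.4, -13.8, 0.92], [-40.17, -24.83, 0.89], [-10.2, -42.6, 0.89], [16.0, -29.0, 0.89]]
nearest clay [32. 35. 62. 30. 59.] white [32. 35. 62. 58. 30.]
clay [[12.62, 11.25, 0.91], [36.91, -6.64, 0.87], [-13.2, 21.51, 0.4], [41.03, 17.12, 0.4], [7.41, 29.57, 0.03]]
white [[-6.21, -25.14, 0.88], [-37.33, -25.67, 0.83], [18.68, -34.29, 0.64], [-30.31, -1.14, 0.56], [-8.88, -49.28, 0.41]]
nearest clay [41. 33. 28. 56. 49.] white [41. 53. 33. 28. 63.]
[ 16.41  17.12   0.17   0.01 -21.66   0.03]
[ 23.3   24.55   2.92   0.01 -21.66   0.03]
```

```bash
python3 - <<'E'
from h import *
s=open("h.py").read().replace("RV=Rt([0,0,-1],[np.sqrt(.5),np.sqrt(.5),0])","RV=Rt([0,0,-1],[0,1,0])  # dx=-X dy=Y dz=-Z")
open("h.py","w").write(s)
print(row([.5445,.078,.20],Rt([0,0,-1],[0,1,0])))
E
```

```text
[ 20.58  24.9    6.14   8.51 -20.53 -44.42]
```

Emit:
{"op": "apply_moves", "data": {"steps": [[[20.6,24.9,6.1,8.5,-20.5,-44.4,-1],[20.6,24.9,6.1,8.5,-20.5,-44.4,-1],[20.6,24.9,6.1,8.5,-20.5,-44.4,-1],[20.6,24.9,6.1,8.5,-20.5,-44.4,-1],[20.6,24.9,6.1,8.5,-20.5,-44.4,-1],[20.6,24.9,6.1,8.5,-20.5,-44.4,-1],[20.6,24.9,6.1,8.5,-20.5,-44.4,-1],[20.6,24.9,6.1,8.5,-20.5,-44.4,-1]]]}}

```text
time_s: 5.7
position: [0.5432, 0.0775, 0.1988]
tcp_rot: [[-1.0, 0.002, -0.006], [0.002, 1.0, 0.003], [0.006, 0.003, -1.0]]
force: [-0.2, -0.5, -0.7]
opening: 0.132
grasp_force: 30.0
```

```bash
python3 - <<'E'
from h import *
b=bot.capture("side");cv2.imwrite("pics/d.png",crop(b,215,150,140,140,4))
s=bot.read_state();p=np.array(s["position"]);z=np.array(s["tcp_rot"])[:,2]
print((proj("side",[p-z*.008,p+z*.017,p+z*.087])-[215,150])*4)
print(row([.5445,.078,.098],RV))
E
```

```text
[[265.8628 141.8161]
 [265.0952 180.4891]
 [263.0688 282.6913]]
[-0.18  0.05 10.09  0.16 -0.31 -0.16]
```

View pics/d.png

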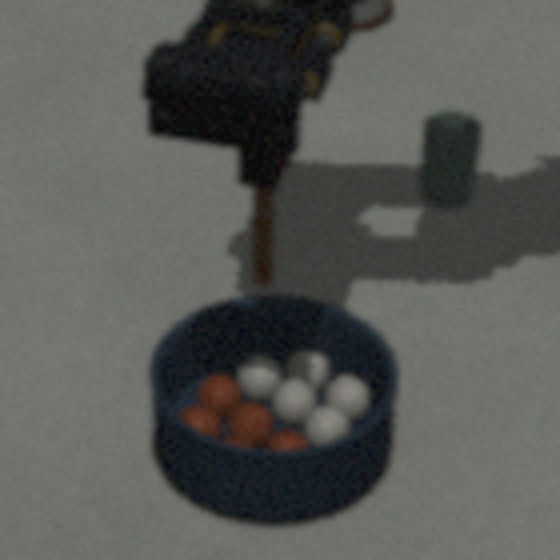

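The stick tip appears at (263,284) against a predicted (263,283), so it hangs upright and true in the grip. I'll lower it into the free spot and stir the two centre pebbles round.

Emit:
{"op": "apply_moves", "data": {"steps": [[[-0.2,0,5,0,0,0,-1],[-0.2,0,8,0,0,0,-1],[-0.2,0,10.1,0,0,0,-1],[-0.2,0,10.1,0,0,0,-1],[-0.4,0.6,10.1,0,0,0,-1],[-0.3,1.2,10.1,0,0,0,-1],[0,1.7,10.1,0,0,0,-1],[0.5,2,10.1,0,0,0,-1],[1.1,2.1,10.1,0,0,0,-1],[1.7,1.9,10.1,0,0,0,-1],[2.1,1.5,10.1,0,0,0,-1],[2.4,0.9,10.1,0,0,0,-1],[2.4,0.9,10.1,0,0,0,-1]]]}}

```text
time_s: 7.38
position: [0.5249, 0.0867, 0.1002]
tcp_rot: [[-1.0, 0.0, 0.01], [0.0, 1.0, 0.001], [-0.01, 0.001, -1.0]]
force: [7.7, -3.2, 0.1]
opening: 0.135
grasp_force: 30.0
```

```bash
python3 - <<'E'
from h import *
t=bot.capture("top");b=bot.capture("side");cv2.imwrite("pics/e.png",np.hstack([crop(b,240,200,90,90,4),crop(t,205,170,100,90,4)]))
s=bot.read_state();print((np.array(s["position"])[:2]-POT)*1e3)
E
```

```text
[-7.7253  1.7668]
```

View pics/e.png

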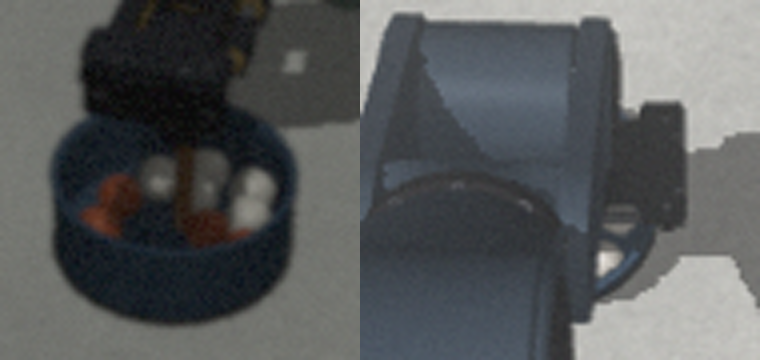

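The side view shows the stick at (185,190) amid the pebbles with all of them still in the pot. The arm hides the top view, so I'll lift and step aside to measure.

Emit:
{"op": "apply_moves", "data": {"steps": [[[0,0,-5,0,0,0,-1],[0,0,-9,0,0,0,-1],[0,-6,-10,0,0,0,-1],[0,-12,-10,0,0,0,-1],[0,-18,-10,0,0,0,-1],[0,-20,-10,0,0,0,-1]]]}}

```text
time_s: 8.22
position: [0.5182, -0.115, 0.1978]
tcp_rot: [[-1.0, 0.004, -0.005], [0.004, 1.0, 0.003], [0.005, 0.003, -1.0]]
force: [0.4, 1.2, -0.5]
opening: 0.136
grasp_force: 30.0
```

```bash
cat > look.py <<'E'
from h import *
t=bot.capture("top")
report(detect(t)); s=bot.read_state(); print(s["time_s"],(np.array(s["position"])[:2]-POT)*1e3,s["position"][2])
cv2.imwrite("pics/last.png",crop(t,215,180,80,80,5))
E
python3 look.py
```

```text
clay [[-27.4, 4.2, 0.9], [-48.36, 19.09, 0.83], [34.69, -6.0, 0.83], [39.58, 25.25, 0.83], [-11.0, 50.75, 0.78]]
white [[-10.5, -43.5, 1.0], [-8.5, -16.5, 1.0], [16.0, -29.5, 1.0], [-39.5, -31.5, 0.92], [-51.5, -7.5, 0.87]]
nearest clay [27. 27. 30. 60. 67.] white [51. 28. 30. 38. 27.]
8.275 [ -13.9738 -200.9277] 0.19766447277410484
```

Emit:
{"op": "apply_moves", "data": {"steps": [[[-2.9,6,0,0,0,0,-1],[-2.9,12,0,0,0,0,-1],[-2.9,15.1,0,0,0,0,-1],[-2.9,15.1,4,0,0,0,-1],[-2.9,15.1,8,0,0,0,-1],[-2.9,15.1,10,0,0,0,-1],[-2.9,15.6,10,0,0,0,-1],[-2.9,16.3,10,0,0,0,-1],[-2.9,17,10,0,0,0,-1],[-2.9,17.7,10,0,0,0,-1],[-2.9,18.4,10,0,0,0,-1],[-2.9,19.1,10,0,0,0,-1],[-2.9,19.8,10,0,0,0,-1],[-2.9,20.3,10,0,0,0,-1],[-2.9,20.3,5,0,0,0,-1],[-2.9,20.3,0.5,0,0,0,-1],[-2.9,14,0,0,0,0,-1],[0,8,0,0,0,0,-1],[0,2,0,0,0,0,-1],[0,0,0,0,0,0,-1]]]}}

```text
time_s: 10.78
position: [0.5189, -0.1153, 0.1981]
tcp_rot: [[-1.0, 0.004, -0.004], [0.004, 1.0, 0.002], [0.004, 0.002, -1.0]]
force: [0.4, -0.4, 0.2]
opening: 0.139
grasp_force: 30.0
```

```bash
python3 look.py
```

```text
clay [[-28.38, 4.75, 0.9], [41.0, 28.0, 0.86], [42.85, 1.23, 0.83], [-48.5, 19.0, 0.8], [-11.0, 51.0, 0.79]]
white [[-10.0, -43.5, 1.0], [-9.25, -15.0, 1.0], [13.5, 30.5, 1.0], [-39.5, -31.5, 0.92], [-51.5, -7.5, 0.88]]
nearest clay [26. 28. 41. 27. 32.] white [52. 27. 28. 38. 26.]
10.825 [ -13.064  -201.8341] 0.19806423409621854
```

Only one white pebble, at (-10,-43), still lacks a clay neighbour. I'll push it towards the clay at (43,1).

Emit:
{"op": "apply_moves", "data": {"steps": [[[1.5,6,0,0,0,0,-1],[1.5,12,0,0,0,0,-1],[1.5,15.1,0,0,0,0,-1],[1.5,15.1,2,0,0,0,-1],[1.5,15.1,6,0,0,0,-1],[1.5,15.1,10,0,0,0,-1],[1.5,15.1,10,0,0,0,-1],[1,15.3,10,0,0,0,-1],[0.4,15.6,10,0,0,0,-1],[-0.2,15.8,10,0,0,0,-1],[-0.8,16.1,10,0,0,0,-1],[-1.5,16.3,10,0,0,0,-1],[-2.1,16.6,10,0,0,0,-1],[-2.1,16.6,10,0,0,0,-1],[-2.1,16.6,5,0,0,0,-1],[-2.1,16.6,0.5,0,0,0,-1],[-2.1,12,0,0,0,0,-1],[0,6,0,0,0,0,-1],[0,0,0,0,0,0,-1],[0,0,0,0,0,0,-1]]]}}

```text
time_s: 13.32
position: [0.5192, -0.1163, 0.198]
tcp_rot: [[-1.0, 0.006, -0.003], [0.006, 1.0, 0.002], [0.003, 0.002, -1.0]]
force: [0.9, 1.0, 0.8]
opening: 0.136
grasp_force: 30.0
```

```bash
python3 look.py
```

```text
clay [[-25.0, 10.0, 0.9], [-36.67, 34.44, 0.87], [41.0, 28.0, 0.85], [42.93, 1.4, 0.83], [-11.07, 50.87, 0.79]]
white [[-8.33, -11.67, 1.0], [13.5, 31.0, 1.0], [15.5, -47.0, 1.0], [-41.5, -24.5, 0.98], [-50.5, 5.5, 0.94]]
nearest clay [26. 32. 28. 42. 32.] white [27. 28. 56. 38. 26.]
13.375 [ -13.8624 -198.8499] 0.19775237383181182
```

Emit:
{"op": "apply_moves", "data": {"steps": [[[-1,6,0,0,0,0,-1],[-1,12,0,0,0,0,-1],[-1,14.2,0,0,0,0,-1],[-1,14.2,2,0,0,0,-1],[-1,14.2,6,0,0,0,-1],[-1,14.2,10,0,0,0,-1],[-1,14.2,10,0,0,0,-1],[-1.8,14.2,10,0,0,0,-1],[-2.6,14.3,10,0,0,0,-1],[-3.3,14.5,10,0,0,0,-1],[-4.1,14.9,10,0,0,0,-1],[-4.6,15.2,10,0,0,0,-1],[-4.6,15.2,10,0,0,0,-1],[-4.6,15.2,5,0,0,0,-1],[-4.6,15.2,0.5,0,0,0,-1],[-3,10,0,0,0,0,-1],[0,5,0,0,0,0,-1],[0,0,0,0,0,0,-1],[0,0,0,0,0,0,-1]]]}}

```text
time_s: 15.75
position: [0.5194, -0.1155, 0.1982]
tcp_rot: [[-1.0, 0.005, -0.003], [0.005, 1.0, 0.002], [0.003, 0.002, -1.0]]
force: [0.2, 0.4, 0.4]
opening: 0.136
grasp_force: 30.0
```

```bash
python3 look.py
```

```text
clay [[-25.0, 10.0, 0.9], [-36.67, 34.44, 0.87], [40.54, 32.15, 0.83], [43.64, 3.91, 0.83], [-11.0, 51.0, 0.79]]
white [[-41.5, -25.0, 1.0], [-8.2, -11.8, 1.0], [13.33, 30.67, 1.0], [46.0, -23.5, 0.99], [-50.5, 5.5, 0.94]]
nearest clay [26. 32. 27. 28. 32.] white [39. 28. 27. 28. 26.]
15.8 [ -13.4985 -198.4825] 0.19797581420968563
```

View pics/last.png

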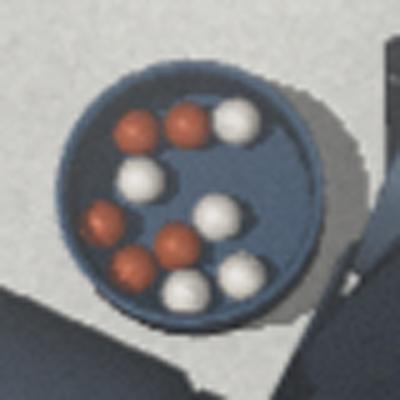

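The picture shows the pebbles interleaved, and every one has an opposite-colour neighbour within 39 mm centre to centre, a gap of at most 12 mm. I'll return the stick along the path it came out.

```bash
python3 - <<'E'
from h import *
p=np.array([.4919,-.2219,.0863]); print(row(p-DS*.10,RS))
E
```

```text
[  0.   -13.5    1.85  -8.51  20.57  44.23]
```

Emit:
{"op": "apply_moves", "data": {"steps": [[[0,-5,0,-8.5,20.6,44.2,-1],[0,-10,0,-8.5,20.6,44.2,-1],[0,-13.5,0,-8.5,20.6,44.2,-1],[0,-13.5,1,-8.5,20.6,44.2,-1],[0,-13.5,1.85,-8.5,20.6,44.2,-1],[0,-13.5,1.85,-8.5,20.6,44.2,-1],[0,-13.5,1.85,-8.5,20.6,44.2,-1],[0,-13.5,1.85,-8.5,20.6,44.2,-1],[0,-13.5,1.85,-8.5,20.6,44.2,-1]]]}}

```text
time_s: 16.92
position: [0.5191, -0.2464, 0.1796]
tcp_rot: [[-0.659, 0.703, -0.266], [0.652, 0.711, 0.263], [0.374, -0.0, -0.927]]
force: [0.2, 0.8, -0.8]
opening: 0.135
grasp_force: 30.0
```

```bash
python3 - <<'E'
from h import *
p=np.array([.4919,-.2219,.0863]); print(row(p,RS))
b=bot.capture("side");cv2.imwrite("pics/f.png",crop(b,275,110,100,100,4))
s=bot.read_state();q=np.array(s["position"]);z=np.array(s["tcp_rot"])[:,2]
print((proj("side",[q+z*.017,q+z*.087])-[275,110])*4, q+z*.087)
E
```

```text
[-0.1  -0.17 10.02 -0.14  0.02  0.27]
[[177.7922 127.9621]
 [192.3593 224.6425]] [ 0.4959 -0.2236  0.0989]
```

View pics/f.png

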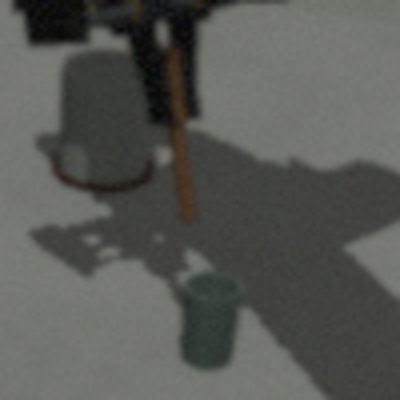

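The stick tip is at (190,220), within about a pixel of the predicted spot, and lined up with the jar mouth at (212,285). I'll insert it.

Emit:
{"op": "apply_moves", "data": {"steps": [[[0.1,-0.2,1.5,0,0,0,-1],[0.1,-0.2,3.5,0,0,0,-1],[0.1,-0.2,5.5,0,0,0,-1],[0.1,-0.2,7.5,0,0,0,-1],[0,-0.2,9,0,0,0,-1],[0,-0.2,9.8,0,0,0,-1],[0,-0.2,9.8,0,0,0,-1],[0,-0.2,9.8,0,0,0,-1]]]}}

```text
time_s: 17.98
position: [0.4912, -0.2223, 0.0884]
tcp_rot: [[-0.658, 0.704, -0.267], [0.653, 0.71, 0.264], [0.376, -0.001, -0.927]]
force: [-1.4, 0.9, -0.8]
opening: 0.136
grasp_force: 30.0
```

Emit:
{"op": "apply_moves", "data": {"steps": [[[0,0,0.1,0,0,0,-0.5],[0,0,0.1,0,0,0,-0.5],[0,0,0.1,0,0,0,-0.3],[0,0,0.1,0,0,0,0],[0,0,0.1,0,0,0,0.5],[0,0,0.1,0,0,0,1],[0,0,0.1,0,0,0,1],[0,0,0.1,0,0,0,1],[0,0,-2,0,0,0,1],[0,0,-5,0,0,0,1],[0,0,-9,0,0,0,1],[0,0,-12,0,0,0,1],[0,0,-12,0,0,0,1],[0,0,-12,0,0,0,1]]]}}

```text
time_s: 19.73
position: [0.5225, -0.2533, 0.1984]
tcp_rot: [[-0.657, 0.704, -0.269], [0.652, 0.71, 0.265], [0.377, -0.001, -0.926]]
force: [-0.5, 0.5, 0.0]
opening: 1.0
grasp_force: 0.0
```

```bash
python3 look.py; python3 - <<'E'
from h import *
b=bot.capture("side");cv2.imwrite("pics/g.png",crop(b,230,90,140,200,3))
E
```

```text
clay [[-24.88, 9.88, 0.88], [-36.75, 34.58, 0.82], [40.67, 32.25, 0.82], [43.75, 3.75, 0.82], [-10.87, 50.35, 0.72]]
white [[-8.33, -11.67, 1.0], [13.5, 31.0, 1.0], [46.0, -23.5, 0.98], [-50.5, 5.5, 0.94], [-39.02, -21.07, 0.35]]
nearest clay [26. 32. 27. 27. 31.] white [27. 27. 27. 26. 34.]
19.775 [ -10.2084 -338.1064] 0.19805198413701558
```

View pics/g.png

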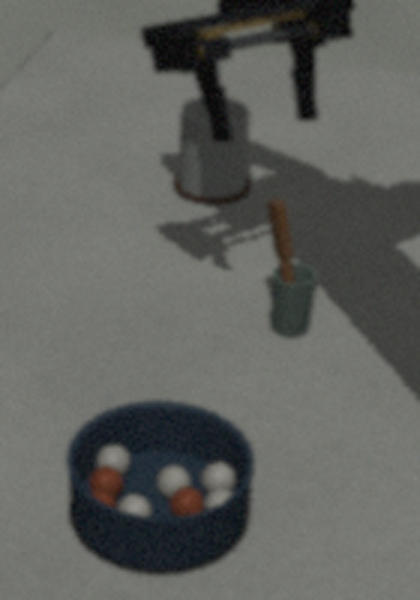

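The picture shows the stick standing in its jar, with its handle end at (278,205). The gripper is clear of everything, and the pebbles are in the pot and unchanged. Handing in.

```bash
python3 -c "
from rig import bot
print(bot.hand_in())"
```

```text
the job is handed in; nothing more can be done
None
```

The pebbles are mixed: every one now has a pebble of the other colour within about 12 mm, all ten are still in the pot, the stick is back in its jar tip down, and the mug and succulent were not touched; the job was handed in at about 20 s.

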